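Weigh cartons by hand, then tip out the empties

TASK

Spare-part cartons on the bench look alike, but some still hold a heavy steel part and the rest are empty. Lift each one to feel which it is: lay the heavy ones on the floor of the red crate and the empties in the tip-up tray, leaving the tray level and its end gate up until all are sorted. Then lower the end gate, tip the tray by its handle so that the empties slide out over the gate into the waste bin, and finally lay the tray back level and put the gate up again; leave the other things on the bench where they are.

Things in the scene. Friction and masses are not known exactly. Their poses are not given: they have to be found in the camera images.
- carton_a_mid (a point): A closed plain cardboard spare-part carton with a paper label on each end, 80 (x) by 50 (y) by 45 (z) mm; some hold a steel part (about 450 g in all), the rest are empty (about 40 g), and nothing but weight tells them apart. This point is the centre of the carton; x along its 80 mm length, z up as it stands at first. One or two of those present are heavy. It may be absent (None).
- carton_b_mid (a point): A closed plain cardboard spare-part carton with a paper label on each end, 80 (x) by 50 (y) by 45 (z) mm; some hold a steel part (about 450 g in all), the rest are empty (about 40 g), and nothing but weight tells them apart. This point is the centre of the carton; x along its 80 mm length, z up as it stands at first. One or two of those present are heavy. It may be absent (None).
- carton_c_mid (a point): A closed plain cardboard spare-part carton with a paper label on each end, 80 (x) by 50 (y) by 45 (z) mm; some hold a steel part (about 450 g in all), the rest are empty (about 40 g), and nothing but weight tells them apart. This point is the centre of the carton; x along its 80 mm length, z up as it stands at first. One or two of those present are heavy. It may be absent (None).
- carton_d_mid (a point): A closed plain cardboard spare-part carton with a paper label on each end, 80 (x) by 50 (y) by 45 (z) mm; some hold a steel part (about 450 g in all), the rest are empty (about 40 g), and nothing but weight tells them apart. This point is the centre of the carton; x along its 80 mm length, z up as it stands at first. One or two of those present are heavy. It may be absent (None).
- carton_e_mid (a point): A closed plain cardboard spare-part carton with a paper label on each end, 80 (x) by 50 (y) by 45 (z) mm; some hold a steel part (about 450 g in all), the rest are empty (about 40 g), and nothing but weight tells them apart. This point is the centre of the carton; x along its 80 mm length, z up as it stands at first. One or two of those present are heavy. It may be absent (None).
- crate: The fixed open red steel crate for the heavy cartons, which lie side by side on its floor; origin under the centre of its base, on the bench; inside 250 mm (its x) by 140 mm (its y), walls 5 mm thick and 50 mm high above the inner floor, which is 5 mm above the bench.
- station: The fixed grey pedestal that fills the space under the tray, with the tray and the waste bin that it carries, all one unit; origin on the bench, under the middle of the tray floor; y towards the waste bin. It stands in a different place and at a different yaw each time.
- tray_in (a point): Centre of the inner floor of the sheet-aluminium tip-up tray; 220 mm wide inside (its x) and 195 mm long (its y); y points to the end gate and on to the waste bin, z up out of the tray. Walls 5 mm thick, 50 mm high above the floor. With the tray level the floor is 130 mm above the bench.
- tray (a joint): Tilt of the tray about its hinge in rad: 0 = level, resting on the pedestal; grows as the handle end is lifted; stop at 1.0. It falls back by its own weight if let go (about 3.5 N at the handle to lift). Cartons slide at about 0.3 to 0.45 rad, so tip well past that.
- tray_hinge (a point): A point on the fixed horizontal tilt axis of the tray, below its gate end, in the middle of its width, 125 mm above the bench; the axis runs along this point's x (the same as the tray's x).
- tray_handle (a point): Grip point of the tray's black handle, a bar 26 mm wide (tray's x), 18 mm high and 70 mm long that sticks straight out from the middle of the end wall opposite the gate (tray's -y). The point lies 45 mm out from the wall, in the middle of the bar, 39 mm above the tray floor. It moves with the tray; it can turn between fingers that close along the tray's x.
- gate (a joint): Angle of the tray's end gate in rad: 0 = up (closing the end of the tray), 1.57 = lowered, lying outward level with the tray floor (stop). A stiff hinge (0.12 N m): it stays where it is left.
- gate_hinge (a point): A point on the gate's hinge axis at the tray floor's gate end, in the middle of its width; the axis runs along the tray's x; moves with the tray.
- gate_tab (a point): Grip point on the gate's dark steel tab, a bar 26 mm wide (tray's x) and 12 mm thick, that stands out beyond the middle of the gate's free edge: from 50 to 110 mm from the hinge axis, on the outer side; this point 86 mm from it. It moves with the gate; it can turn between fingers that close along the tray's x.
- bin_in (a point): Centre of the inner floor of the grey plastic waste bin fixed beyond the gate end of the tray, below it; inside 230 mm (its x) by 223 mm (its y, away from the tray), floor 5 mm above the bench; wall next to the tray 60 mm high, side walls 86 mm, far wall 130 mm.
- spray_can: Bystander: a spray can, 54 mm across, 160 mm tall, standing; origin under its foot. Leave it alone.
- wrench: Bystander: a steel wrench 190 mm long, lying flat. Leave it alone.
- bearing: Bystander: a steel bearing ring 72 mm across, 20 mm high, lying flat; origin under its centre. Leave it alone.
Not all that is in view belongs to the job. Leave any blue or yellow look-alike of the part that bears carton_b_mid alone.

How it is judged (in metres and radians):
On the way, in this order (a step that is already met when the one before it is completed fails the run):
1. every heavy carton lies in the crate and every empty one in the tray, with the tray level and its gate up ((((x of carton_a_mid in the frame of crate between -0.125 and 0.125 m and y of carton_a_mid in the frame of crate between -0.07 and 0.07 m and z of carton_a_mid in the frame of crate between 0 and 0.095 m) and contact force between carton_a and crate above 2 N) or ((x of carton_a_mid in the frame of tray_in between -0.115 and 0.115 m and y of carton_a_mid in the frame of tray_in between -0.1 and 0.1 m and z of carton_a_mid in the frame of tray_in between 0 and 0.09 m) and contact force between carton_a and station below 2 N)) and (((x of carton_b_mid in the frame of crate between -0.125 and 0.125 m and y of carton_b_mid in the frame of crate between -0.07 and 0.07 m and z of carton_b_mid in the frame of crate between 0 and 0.095 m) and contact force between carton_b and crate above 2 N) or ((x of carton_b_mid in the frame of tray_in between -0.115 and 0.115 m and y of carton_b_mid in the frame of tray_in between -0.1 and 0.1 m and z of carton_b_mid in the frame of tray_in between 0 and 0.09 m) and contact force between carton_b and station below 2 N)) and (((x of carton_c_mid in the frame of crate between -0.125 and 0.125 m and y of carton_c_mid in the frame of crate between -0.07 and 0.07 m and z of carton_c_mid in the frame of crate between 0 and 0.095 m) and contact force between carton_c and crate above 2 N) or ((x of carton_c_mid in the frame of tray_in between -0.115 and 0.115 m and y of carton_c_mid in the frame of tray_in between -0.1 and 0.1 m and z of carton_c_mid in the frame of tray_in between 0 and 0.09 m) and contact force between carton_c and station below 2 N)) and (((x of carton_d_mid in the frame of crate between -0.125 and 0.125 m and y of carton_d_mid in the frame of crate between -0.07 and 0.07 m and z of carton_d_mid in the frame of crate between 0 and 0.095 m) and contact force between carton_d and crate above 2 N) or ((x of carton_d_mid in the frame of tray_in between -0.115 and 0.115 m and y of carton_d_mid in the frame of tray_in between -0.1 and 0.1 m and z of carton_d_mid in the frame of tray_in between 0 and 0.09 m) and contact force between carton_d and station below 2 N)) and (((x of carton_e_mid in the frame of crate between -0.125 and 0.125 m and y of carton_e_mid in the frame of crate between -0.07 and 0.07 m and z of carton_e_mid in the frame of crate between 0 and 0.095 m) and contact force between carton_e and crate above 2 N) or ((x of carton_e_mid in the frame of tray_in between -0.115 and 0.115 m and y of carton_e_mid in the frame of tray_in between -0.1 and 0.1 m and z of carton_e_mid in the frame of tray_in between 0 and 0.09 m) and contact force between carton_e and station below 2 N)) and value of joint tray below 0.08 rad and value of joint gate below 0.2 rad), for 0.2 s.
2. the end gate is lowered with the tray still level (value of joint gate above 1.25 rad and value of joint tray below 0.2 rad), for 0.2 s.
3. the tray is tipped with its gate lowered (value of joint tray above 0.25 rad and value of joint gate above 1.1 rad), for 0.2 s.
At the end, for the whole second after the job is handed in: Each carton is judged by its weight (over or under 2 N as it rests). Every heavy carton's centre lies inside the crate, resting on the crate itself, and every empty one's inside the waste bin, all at rest; the tray is level (within 0.06 rad) and its gate up (within 0.15 rad) ((((x of carton_a_mid in the frame of crate between -0.125 and 0.125 m and y of carton_a_mid in the frame of crate between -0.07 and 0.07 m and z of carton_a_mid in the frame of crate between 0 and 0.095 m) and contact force between carton_a and crate above 2 N) or ((x of carton_a_mid in the frame of bin_in between -0.12 and 0.12 m and y of carton_a_mid in the frame of bin_in between -0.115 and 0.115 m and z of carton_a_mid in the frame of bin_in between 0 and 0.11 m) and contact force between carton_a and station below 2 N)) and (((x of carton_b_mid in the frame of crate between -0.125 and 0.125 m and y of carton_b_mid in the frame of crate between -0.07 and 0.07 m and z of carton_b_mid in the frame of crate between 0 and 0.095 m) and contact force between carton_b and crate above 2 N) or ((x of carton_b_mid in the frame of bin_in between -0.12 and 0.12 m and y of carton_b_mid in the frame of bin_in between -0.115 and 0.115 m and z of carton_b_mid in the frame of bin_in between 0 and 0.11 m) and contact force between carton_b and station below 2 N)) and (((x of carton_c_mid in the frame of crate between -0.125 and 0.125 m and y of carton_c_mid in the frame of crate between -0.07 and 0.07 m and z of carton_c_mid in the frame of crate between 0 and 0.095 m) and contact force between carton_c and crate above 2 N) or ((x of carton_c_mid in the frame of bin_in between -0.12 and 0.12 m and y of carton_c_mid in the frame of bin_in between -0.115 and 0.115 m and z of carton_c_mid in the frame of bin_in between 0 and 0.11 m) and contact force between carton_c and station below 2 N)) and (((x of carton_d_mid in the frame of crate between -0.125 and 0.125 m and y of carton_d_mid in the frame of crate between -0.07 and 0.07 m and z of carton_d_mid in the frame of crate between 0 and 0.095 m) and contact force between carton_d and crate above 2 N) or ((x of carton_d_mid in the frame of bin_in between -0.12 and 0.12 m and y of carton_d_mid in the frame of bin_in between -0.115 and 0.115 m and z of carton_d_mid in the frame of bin_in between 0 and 0.11 m) and contact force between carton_d and station below 2 N)) and (((x of carton_e_mid in the frame of crate between -0.125 and 0.125 m and y of carton_e_mid in the frame of crate between -0.07 and 0.07 m and z of carton_e_mid in the frame of crate between 0 and 0.095 m) and contact force between carton_e and crate above 2 N) or ((x of carton_e_mid in the frame of bin_in between -0.12 and 0.12 m and y of carton_e_mid in the frame of bin_in between -0.115 and 0.115 m and z of carton_e_mid in the frame of bin_in between 0 and 0.11 m) and contact force between carton_e and station below 2 N)) and value of joint tray below 0.06 rad and value of joint gate below 0.15 rad and linear speed of each of carton_a, carton_b, carton_c, carton_d, carton_e below 0.03 m/s); the robot touches nothing.
It fails at once if the tray is tipped (over 0.3 rad) while its gate is up (under 0.8 rad) (value of joint tray above 0.3 rad and value of joint gate below 0.8 rad).
It fails at once if the spray can is disturbed (moved over 40 mm) (distance of spray_can from where it was at the start of the episode above 0.04 m).
It fails at once if the wrench is disturbed (moved over 40 mm) (distance of wrench from where it was at the start of the episode above 0.04 m).
It fails at once if the bearing is disturbed (moved over 40 mm) (distance of bearing from where it was at the start of the episode above 0.04 m).
Of carton_a, carton_b, carton_c, carton_d, carton_e only 4 to 5 are there at a start; the rules pass over those that are not, and their reading is None.
At some moment in a run one of carton_a, carton_b, carton_c, carton_d, carton_e may be knocked a few centimetres aside while the robot is not near it.
Once in a run the grip may slacken for a moment while it holds something.
It also fails if it takes over 208 s, if anything falls off the work surface, if the arm or the gripper's body presses on something with over 40 N, if the wrist force passes 120 N, or if a joint passes its speed limit or range.

ROBOT

A 7-joint arm with a two-finger parallel gripper is mounted at the origin on the work surface. World frame = base frame: x ahead of the robot, y to its left, z up, the work surface at z = 0. Lengths are in mm, angles in rad, forces in N, time in s.
With the tool pointing down it reaches from about 400 to 875 mm from the base axis. Payload 19.3 kg.
Tool frame: the origin (TCP) lies at the very end of the fingers, on their centre line; the grasp point (between the pads) lies 19 mm behind it (grip_point_offset is the z of the grasp point in the tool frame, in mm); z points along the fingers, y is the line along which they close (so a half turn about z gives the same grasp; the last joint's range is limited). The gripper opens to 85 mm and grips with 20 to 120 N. Pads are 22 mm wide; open, the fingers measure 114 mm over their backs; the gripper's body (76 mm by 85 mm) begins 54 mm behind the grasp point. The pads swing forward as they close: fully open they stand 13 mm farther back than shut.
Start: joints at [-1.32, 0.521, -0.036, 1.599, 0.021, 1.021, -0.113], TCP at [197.097, 593.1, 231.291] pointing down, gripper open.
Joint ranges: [-2.91, 2.91], [-0.3, 2.13], [-1.5, 1.42], [0.17, 2.43], [-1.26, 4.41], [0.16, 1.93], [-2.52, 2.52]. Speed limits (rad/s): [1.89, 1.89, 2.39, 2.39, 3.01, 3.01, 3.01].

INTERFACE

Orientations are given as a 3x3 rotation matrix whose columns are the frame's x, y, z axes.
In Python, from workcell import movep, movel, goto_joints, open_gripper, clamp, wait, inverse_kinematics, read_state, camera, PlanningError, finish_job, grip_point_offset gives the robot as it stands. Calls block until the motion is done:
- movep(position, orientation): joint-space move of the TCP to a pose.
- movel(position, frame=None, max_speed=150, guard=None): straight line of the TCP; frame=None keeps the orientation; max_speed is the mean speed in mm/s. With guard (N) it stops when the force on the tool has changed by that much, and returns True; else False.
- goto_joints(angles): joint-space move.
- open_gripper() and clamp(): open the fingers fully, or close them until they stop; the grip force is fixed at half the most.
- wait(seconds).
- inverse_kinematics(position, orientation): joint angles nearest the present ones, or None.
- read_state(): the state.
- camera(name): name is "scene" or "top"; returns a dict with "image" (480x640x3 uint8, blue, green, red), "range_z" (480x640 float32, mm along the optical axis (not along the pixel's ray), 0 where there is no reading), "fx", "fy", "cx", "cy" (pixels), "dist_coeffs" ([k1, k2, p1, p2, k3] as OpenCV has them; the pictures are not rectified), "cam_to_world" (4x4, takes a point from camera to world coordinates). Camera axes: x right, y up, looking along -z (the intrinsics and any distortion apply to the point x, -y, -z); pixel columns grow to the right and rows downward; lengths in mm; the calibration is good to about 2 mm. A picture is of the moment at which its call begins.
A pose or a line that the arm cannot do raises PlanningError and nothing moves.
- finish_job(): hands the job in; it is judged then, once.
The state is a dict: "time": time; "qpos": joint angles; "qvel": joint speeds; "joint_efforts": joint torques, N m; "eef_pos": TCP position; "tool_rot": TCP orientation; "ft_force": force on the tool from outside, world axes, zero at the start; "torque": the same for the moment, N m; "finger_gap": finger opening in mm; "gripper_force": force on a finger pad.
Only numpy, scipy, OpenCV 4.12 (cv2) and the standard library are available. Lean on these libraries where they do the work, as an engineer would, in place of code of your own. Each camera call takes 0.05 s, during which the arm holds its last target. There are 200 camera calls.

## Working session

There is one attempt and no reset: what is moved stays moved. The work goes in short steps, each a Python script; the robot and the scene stay as the last script left them, time stands still between calls to the robot, and variables do not carry over. Pictures are saved under pics/ and viewed, at most 14 in all, crops included, and the job is handed in when it is done.

```bash
mkdir -p pics; ls; python3 - <<'E'
from workcell import *
import cv2,numpy as np
for n in("scene","top"):
    c=camera(n); cv2.imwrite(f"pics/{n}0.png",c["image"]); np.savez(f"{n}0.npz",**c)
    print(n,c["fx"],c["cx"],c["cy"],c["dist_coeffs"],np.round(c["cam_to_world"],3).tolist(), (c["range_z"]>0).mean())
s=read_state();print(s["time"],s["ft_force"],np.round(s["tool_rot"],3).tolist(),grip_point_offset)
E
```

```text
pics
scene 493.7842327636994 318.27849328762284 241.9811628795036 [-0.05646665  0.          0.          0.          0.        ] [[0.806, -0.415, 0.422, 1117.834], [0.592, 0.574, -0.566, -779.459], [-0.007, 0.706, 0.708, 1122.352], [0.0, 0.0, 0.0, 1.0]] 0.9928548177083333
top 547.4803076779635 323.019749407262 234.828707342517 [0.03802812 0.         0.         0.         0.        ] [[-0.028, 0.986, -0.162, 313.329], [-1.0, -0.028, 0.001, 19.033], [-0.003, 0.162, 0.987, 1472.85], [0.0, 0.0, 0.0, 1.0]] 0.9960970052083333
0.1 [ 1.13277855 -0.46576155 -1.18625207] [[-0.949, 0.315, -0.0], [0.315, 0.949, -0.001], [-0.0, -0.001, -1.0]] -18.700000000000003
```

View pics/top0.png

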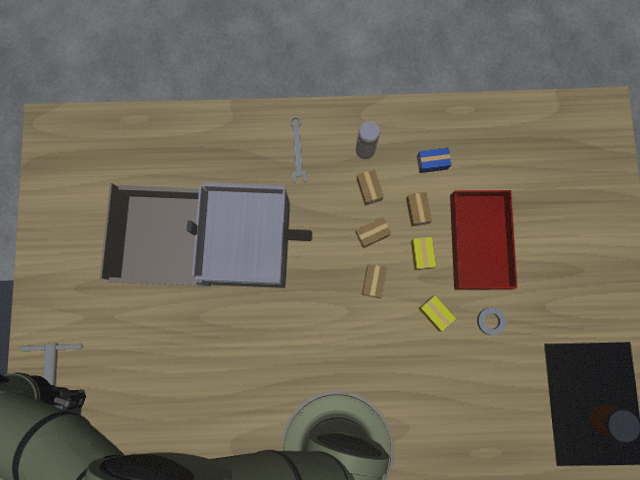

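View pics/scene0.png

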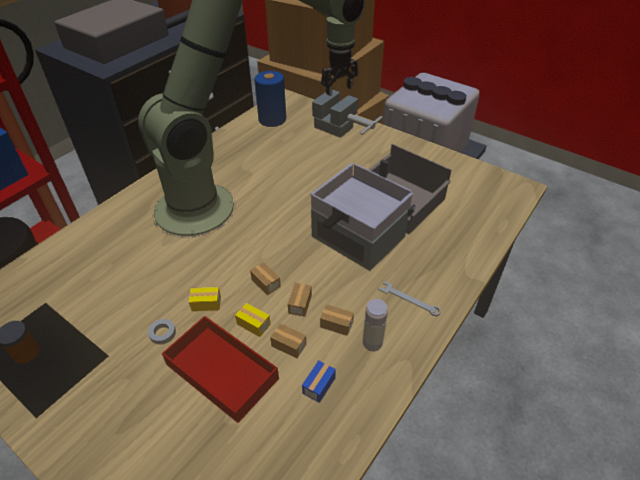

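Top view: four plain cartons at (370,187), (419,208), (373,232), (374,280). Look-alikes are blue at (434,159) and yellow at (424,253) and (437,313). Station: tray at (243,235), gate tab (192,228), handle (300,235), bin (155,235). Crate at (484,240), wrench (298,150), can (368,138), bearing (491,321). I choose the plain brown cartons and leave the blue and yellow ones.

```bash
cat > vis.py <<'E'
import numpy as np,cv2
def world(c):
    v,u=np.mgrid[0:480,0:640].astype(np.float32)
    K=np.array([[c["fx"],0,c["cx"]],[0,c["fy"],c["cy"]],[0,0,1.]])
    n=cv2.undistortPoints(np.stack([u.ravel(),v.ravel()],1)[:,None],K,np.array(c["dist_coeffs"]))[:,0].reshape(480,640,2)
    d=c["range_z"]; P=np.stack([n[...,0]*d,-n[...,1]*d,-d],-1)
    T=np.array(c["cam_to_world"]); W=P@T[:3,:3].T+T[:3,3]; W[d<=0]=np.nan
    return W
def rect(pts):
    (x,y),(w,h),a=cv2.minAreaRect(pts.astype(np.float32))
    if w<h: w,h,a=h,w,a+90
    return np.array([x,y]),w,h,((a+90)%180)-90   # a: direction of long side, deg
def cartons(c,W,lo=36,hi=54):
    hsv=cv2.cvtColor(c["image"],cv2.COLOR_BGR2HSV); out=[]
    h,s,_=cv2.split(hsv)
    m=((W[...,2]>lo)&(W[...,2]<hi)).astype(np.uint8)
    n,l,st,ce=cv2.connectedComponentsWithStats(m)
    for i in range(1,n):
        if 150<st[i,4]<2500:
            p=W[l==i]; r=rect(p[:,:2]); k=l==i
            out.append((np.round(ce[i]),np.round(r[0],1),round(r[1],1),round(r[2],1),round(r[3],1),round(float(np.median(p[:,2])),1),int(np.median(h[k])),int(np.median(s[k]))))
    return out
E
python3 - <<'E'
from vis import *
for n in("top","scene"):
    c=dict(np.load(n+"0.npz")); W=world(c); print(n)
    for r in cartons(c,W): print(*r)
    z=W[...,2]; im=c["image"].astype(int); g=im.mean(2)
    if n=="top":
        cv2.imwrite("pics/crop.png",cv2.resize(c["image"][160:330,340:480],None,fx=3.5,fy=3.5))
    reg=(W[...,0]>350)&(W[...,0]<900)&(W[...,1]>0)&(W[...,1]<700)
    m=(reg&(z>172)&(z<188)).astype(np.uint8)
    print("rim+handle",rect(W[m>0][:,:2]))
    f=reg&(z>124)&(z<136); print("floor",rect(W[f][:,:2]),np.median(z[f]))
    hd=reg&(z>150)&(z<188)&(W[...,1]<185); 
    if hd.sum()>10: print("handle",rect(W[hd][:,:2]),np.median(z[hd]),W[hd].min(0),W[hd].max(0))
    rim=m&(W[...,1]>100); print(W[rim>0].min(0),W[rim>0].max(0))
    hi=reg&(z>188)&(z<260); print("tab",hi.sum(), np.nanmean(W[hi],0), W[hi].min(0) if hi.sum() else 0,W[hi].max(0) if hi.sum() else 0)
    red=(im[...,2]>2*im[...,1]+20)&(W[...,1]<0)&(W[...,1]>-500)&(W[...,0]>300)&(W[...,0]<900)
    rr=red&(z>45)&(z<65); print("crate",rect(W[rr][:,:2]),np.median(z[rr])); ff=red&(z<15); print("cfloor",rect(W[ff][:,:2]),np.median(z[ff]))
    b=reg&(z<15)&(z>-5)&(W[...,1]>400); 
E
```

```text
top
[435. 158.] [ 749.6 -290.9] 81.7 51.9 -83.0 44.6 110 167
[370. 185.] [ 679.6 -113.4] 82.1 51.1 14.4 44.4 18 101
[119. 232.] [565.3 554.5] 228.2 18.7 -7.7 43.5 17 34
[493. 223.] [ 525.6 -405.4] 261.3 151.6 -1.0 47.9 3 173
[420. 207.] [ 614.8 -242.9] 81.4 52.0 8.2 44.7 18 103
[373. 231.] [ 554.7 -116.1] 79.9 51.0 -66.6 44.7 18 102
[460. 268.] [ 459.9 -334.8] 151.3 48.5 16.7 49.7 4 177
[424. 252.] [ 494.  -247.9] 80.1 51.0 4.5 44.4 31 177
[375. 280.] [ 424.7 -114.7] 80.4 49.9 -12.7 44.5 18 102
[438. 313.] [ 335.9 -274.1] 81.9 53.4 39.5 44.7 31 177
rim+handle (array([537.83746338, 185.604599  ]), 284.2542419433594, 236.90447998046875, 85.86515808105469)
floor (array([541.30053711, 337.3404541 ]), 450.7058410644531, 242.84744262695312, 85.10243225097656) 129.36795665729596
handle (array([535.76525879, 113.67778015]), 240.99928283691406, 140.20684814453125, 0.10002321004867554) 177.59803594338928 [415.24748007  43.57125895 150.30354038] [656.15024359 183.98309949 187.07541988]
[415.24748007 100.80690446 172.01824157] [663.94566179 330.26071693 187.99035574]
tab 116 [544.47862794 321.17
[... 1375 characters left out ...]
08264160156) 129.10613770462203
handle (array([535.74810791, 114.2936554 ]), 243.21624755859375, 140.13140869140625, -0.2343902587890625) 173.3492499149695 [414.24515536  44.27371992 150.05639581] [657.60367502 184.83681217 185.82783661]
[414.24515536 100.79417938 172.01319447] [665.0107547  331.59202683 186.31309219]
tab 125 [550.0851765  320.52365882 216.4604858 ] [536.04687657 311.18558027 188.02778258] [562.68473519 331.6698597  242.15705279]
crate (array([ 525.24963379, -404.94152832]), 260.46331787109375, 149.7300567626953, -1.2700881958007812) 53.792268601371006
cfloor (array([ 524.32403564, -405.19161987]), 260.50225830078125, 146.0493927001953, -2.0003738403320312) 4.081191389924925
```

View pics/crop.png

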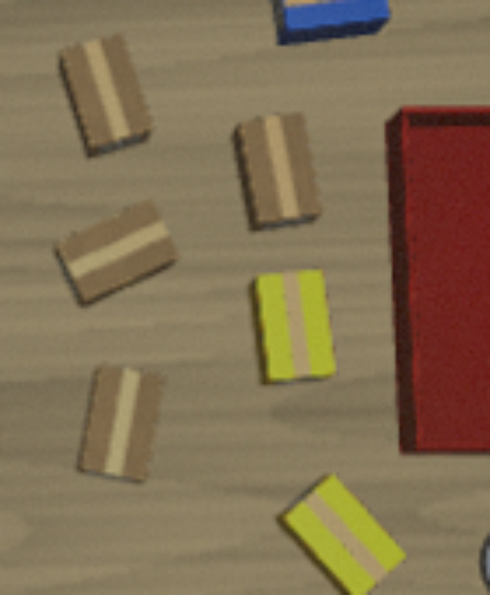

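The crop confirms four plain brown cartons, and both views agree on their positions to about 2 mm. Next I refine the station frame.

```bash
python3 - <<'E'
from vis import *
for n in("top","scene"):
    c=dict(np.load(n+"0.npz")); W=world(c); z=W[...,2]; g=c["image"].max(2).astype(int)
    a=np.radians(-4.0)   # tray x dir guess
    for it in range(2):
        R=np.array([[np.cos(a),-np.sin(a)],[np.sin(a),np.cos(a)]]); L=(W[...,:2]-[540,215])@R
        reg=(abs(L[...,0])<140)
        rim=reg&(z>173)&(z<186)&(abs(L[...,1])<125)
        # direction of side rims & end rims: line fits
        res=[]
        for s in(-1,1):
            k=rim&(L[...,0]*s>105)&(abs(L[...,1])<85); p=L[k]; f=np.polyfit(p[:,1],p[:,0],1); res.append((round(f[0],4),round(f[1],1),len(p)))
        for s in(-1,1):
            k=rim&(L[...,1]*s>90)&(abs(L[...,0])<90)&(abs(L[...,0])>25); p=L[k]; f=np.polyfit(p[:,0],p[:,1],1); res.append((round(f[0],4),round(f[1],1),len(p)))
        print(n,round(np.degrees(a),2),res)
        if it==0: a+=np.mean([-res[0][0],-res[1][0],res[2][0],res[3][0]])
    h=reg&(z>160)&(z<186)&(L[...,1]<-115)&(L[...,1]>-200); print("handle loc",np.percentile(L[h],[2,50,98],axis=0).round(1).tolist(),np.percentile(z[h],[5,50,95]).round(1))
    t=reg&(z>195)&(z<255)&(abs(L[...,0])<40); print("tab",np.percentile(L[t],[2,50,98],axis=0).round(1).tolist(),np.percentile(z[t],[2,50,98]).round(1))
    f=reg&(abs(L[...,1])<105)&(z>124)&(z<136);print("floor",np.percentile(L[f],[1,99],axis=0).round(1).tolist(),np.median(z[f]))
    b=(abs(L[...,0])<150)&(z>-3)&(z<20)&(L[...,1]>120)&(L[...,1]<350);print("bin",np.percentile(L[b],[1,99],axis=0).round(1).tolist(),np.median(z[b]))
E
```

```text
top -4.0 [(np.float64(-0.0005), np.float64(-113.9), 283), (np.float64(-0.0012), np.float64(112.5), 276), (np.float64(-0.0006), np.float64(-99.5), 124), (np.float64(0.0023), np.float64(105.5), 138)]
top -3.95 [(np.float64(0.0003), np.float64(-113.9), 283), (np.float64(-0.0004), np.float64(112.5), 276), (np.float64(-0.0015), np.float64(-99.5), 124), (np.float64(0.0014), np.float64(105.5), 138)]
handle loc [[-13.7, -169.8], [-1.4, -143.2], [11.7, -116.7]] [170.1 176.6 181.2]
tab [[-13.5, 102.9], [-2.3, 105.5], [11.1, 113.8]] [197.8 233.  241.8]
floor [[-115.1, -91.0], [108.5, 102.5]] 129.40087141484207
bin [[-147.1, 140.1], [146.2, 341.4]] 3.6702073348358226
scene -4.0 [(np.float64(0.0011), np.float64(-113.1), 142), (np.float64(0.0059), np.float64(113.7), 152), (np.float64(0.0011), np.float64(-97.3), 121), (np.float64(0.0063), np.float64(104.6), 98)]
scene -3.99 [(np.float64(0.0012), np.float64(-113.1), 142), (np.float64(0.006), np.float64(113.7), 152), (np.float64(0.001), np.float64(-97.3), 121), (np.float64(0.0062), np.float64(104.6), 98)]
handle loc [[-12.5, -169.8], [4.0, -145.4], [12.6, -117.3]] [166.  177.1 181.5]
tab [[-35.9, 101.0], [2.0, 2000.1], [36.7, 2036.9]] [196.8 216.8 239.9]
floor [[-111.4, -99.2], [119.5, 103.1]] 129.14394034242036
bin [[-112.4, 125.3], [149.0, 347.0]] 3.5261331758858887
```

```bash
cat > rob.py <<'E'
from workcell import *
from vis import *
A=np.radians(-3.97); ex=np.array([np.cos(A),np.sin(A)]); ey=np.array([-np.sin(A),np.cos(A)])
O=np.array([540,215])-.3*ex+1.5*ey
CA=np.radians(-1.4); CO=np.array([525,-405.])
T=lambda x,y,z:np.r_[O+x*ex+y*ey,z]
C=lambda x,y,z:np.r_[CO+x*np.array([np.cos(CA),np.sin(CA)])+y*np.array([-np.sin(CA),np.cos(CA)]),z]
def down(a): c,s=np.cos(a),np.sin(a); return np.array([[c,s,0],[s,-c,0],[0,0,-1.]])
def best(p,a,below=None):
    q0=np.array(read_state()["qpos"]); o=[]
    for b in(a,a+np.pi):
        q=inverse_kinematics(p,down(b))
        if q is None or (below is not None and inverse_kinematics(below,down(b)) is None): continue
        o.append((abs(np.array(q)-q0).max(),b))
    return down(min(o)[1])
def up(z=260):
    p=np.array(read_state()["eef_pos"]); 
    if p[2]<z-3: movel([p[0],p[1],z],max_speed=250)
def ft(): wait(.25); return np.mean([(wait(.03),read_state()["ft_force"])[1] for _ in range(5)],0)
def brown():
    c=camera("top"); W=world(c)
    return [r for r in cartons(c,W) if 14<=r[6]<=22 and 60<r[7]<140 and 65<r[2]<95 and 42<r[3]<62 and r[1][1]<30]
def pick(r):
    (x,y),a=r[1],np.radians(r[4]); up()
    movep([x,y,150],best([x,y,150],a,[x,y,9])); f0=ft()
    movel([x,y,9],max_speed=120); clamp(); g=read_state()["finger_gap"]
    movel([x,y,150],max_speed=120); f=ft(); s=read_state()
    print("picked",r[1],"gap",round(g,1),round(s["finger_gap"],1),"dF",np.round(f-f0,2),"t",round(s["time"],1)); return f-f0
def place(P,a,zrel):   # zrel: TCP height at release
    up(); p=[P[0],P[1],260]; movep(p,best(p,a,[P[0],P[1],zrel]))
    print("before release gap",round(read_state()["finger_gap"],1))
    hit=movel([P[0],P[1],zrel],max_speed=100,guard=15); s=read_state(); print("hit",hit,np.round(s["eef_pos"],1))
    open_gripper(); up(); print("t",round(read_state()["time"],1))
E
python3 - <<'E'
from rob import *
b=brown(); 
for r in b: print(*r)
r=min(b,key=lambda r:np.linalg.norm(r[1]-[424,-114]))
pick(r)
E
```

```text
[370. 185.] [ 679.1 -113.5] 80.7 50.8 15.6 44.3 18 101
[420. 207.] [ 614.9 -243.1] 82.4 51.0 7.2 44.7 18 102
[373. 231.] [ 554.5 -116.3] 79.9 50.9 -65.8 44.6 18 102
[375. 280.] [ 424.7 -114.9] 80.3 50.5 -12.7 44.7 18 102
picked [ 424.7 -114.9] gap 49.1 48.9 dF [-0.2  -0.06  0.04] t 7.0
```

```bash
python3 - <<'E'
from rob import *
place(T(50,0,0),A,141)
b=brown(); 
for r in b: print(*r[:6])
r=min(b,key=lambda r:np.linalg.norm(r[1]-[555,-116]))
pick(r)
c=camera("scene"); cv2.imwrite("pics/s1.png",c["image"])
E
```

```text
before release gap 49.4
hit False [590.  213.1 141.6]
t 11.4
[370. 185.] [ 678.8 -114. ] 81.3 50.7 15.7 44.2
[420. 207.] [ 615.3 -243. ] 81.6 51.3 7.9 44.4
[357. 230.] [559.5 -72.9] 80.5 51.3 -67.2 44.5
picked [559.5 -72.9] gap 49.0 49.5 dF [ 0.02  0.22 -3.73] t 16.5
```

View pics/s1.png

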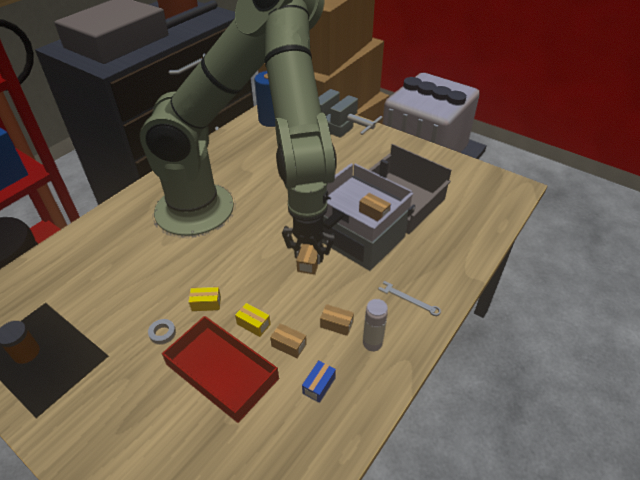

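The first carton is in the tray at (373,207). The second had been knocked aside, but I re-detected it and it is now held. It is heavy, so it goes in the crate.

```bash
python3 - <<'E'
from rob import *
place(C(-60,0,0),CA+np.pi/2,15)
b=brown(); 
for r in b: print(*r[:6])
b=[r for r in b if abs(r[1][1]+405)>75]
r=min(b,key=lambda r:np.linalg.norm(r[1]-[615,-243]))
pick(r)
E
```

```text
before release gap 49.4
hit False [ 465.1 -403.6   15.3]
t 22.6
[370. 185.] [ 679.1 -113.5] 81.1 50.7 14.7 44.7
[420. 208.] [ 615.  -243.1] 81.5 51.3 8.0 44.5
picked [ 615.  -243.1] gap 49.2 49.4 dF [-0.52 -0.02 -0.77] t 27.7
```

Empty. It goes in the tray, then the last carton.

```bash
python3 - <<'E'
from rob import *
place(T(-50,-38,0),A,141)
b=[r for r in brown() if abs(r[1][1]+405)>75]
for r in b: print(*r[:6])
r=min(b,key=lambda r:np.linalg.norm(r[1]-[679,-113]))
pick(r)
c=camera("scene"); cv2.imwrite("pics/s2.png",c["image"])
E
```

```text
before release gap 49.0
hit False [487.6 182.2 141.5]
t 32.4
[370. 185.] [ 679.1 -113.9] 81.0 51.7 15.9 44.5
picked [ 679.1 -113.9] gap 49.6 49.8 dF [-0.41  0.2  -4.29] t 37.7
```

View pics/s2.png

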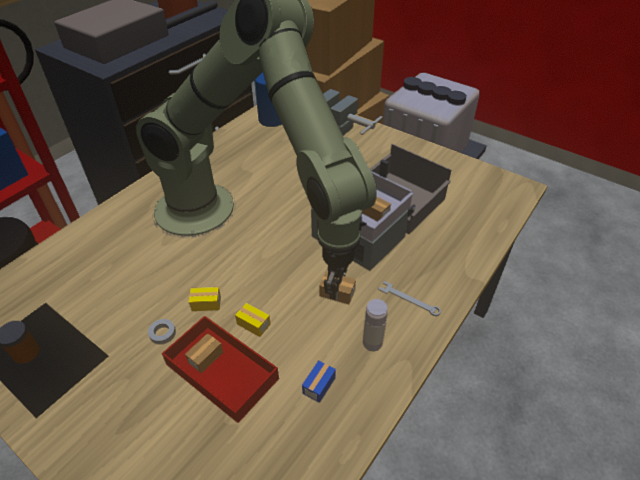

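The first heavy carton lies in the crate at (204,350). The held carton is heavy too, so it goes beside it. Then I check both containers.

```bash
python3 - <<'E'
from rob import *
place(C(60,0,0),CA+np.pi/2,15)
p=[300,-250,300]; 
movep([*T(0,-260,0)[:2],300],best([*T(0,-260,0)[:2],300],A+np.pi/2))
c=camera("top"); W=world(c); cv2.imwrite("pics/t3.png",c["image"])
for r in cartons(c,W,40,60): print(*r)
for r in cartons(c,W,165,179): print("tray",*r)
print(read_state()["time"])
E
```

```text
before release gap 49.0
hit False [ 585.1 -406.6   15.3]
t 43.7
[435. 158.] [ 748.9 -291.1] 81.6 51.3 -84.6 44.9 110 167
[132. 221.] [610.6 508.2] 303.3 149.3 -45.0 50.2 17 33
[485. 237.] [ 524.8 -405.2] 262.7 151.9 -1.3 52.2 3 182
[483. 216.] [ 585.2 -408.5] 81.7 50.5 88.7 49.7 18 107
[424. 252.] [ 494.1 -247.5] 79.2 50.7 4.0 44.9 31 177
[484. 261.] [ 466.  -401.2] 79.8 48.4 87.9 49.7 18 106
[438. 313.] [ 335.5 -273.8] 81.8 52.0 38.4 44.9 31 177
[ 56. 421.] [ 99.7 693.9] 101.1 45.1 -88.9 56.7 101 38
tray [242. 212.] [588.6 212.1] 81.2 50.7 -4.3 173.7 18 95
tray [253. 246.] [494.5 181.4] 65.7 49.3 -5.5 174.1 18 94
45.1417
```

View pics/t3.png

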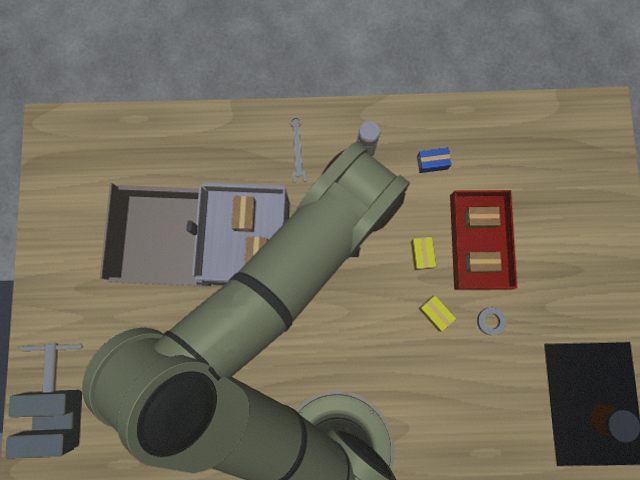

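Top view: heavy cartons in the crate at (483,216) and (484,261), empties in the tray at (242,212) and (256,246), gate up. Next I lower the gate.

```bash
cat >> rob.py <<'E'
def gatept(f,hy=100,o=7,r=86): return T(0,hy+o*np.cos(f)+r*np.sin(f),130+r*np.cos(f)-o*np.sin(f)-19)
def arc(fn,a,b,n):
    for f in np.linspace(a,b,n+1)[1:]:
        hit=movel(fn(f),max_speed=100,guard=30); s=read_state()
        print(round(f,2),hit,"F",np.round(s["ft_force"],1),"gap",round(s["finger_gap"],1))
        if hit: break
E
python3 - <<'E'
from rob import *
p=gatept(0); p[2]=320; up(320)
R=best(p,A+np.pi/2,gatept(1.5)); movep(p,R)
print([inverse_kinematics(gatept(f),R) is not None for f in np.linspace(0,1.55,6)])
print(movel(gatept(0),max_speed=120,guard=10),read_state()["eef_pos"]); clamp()
print(read_state()["finger_gap"],read_state()["ft_force"],read_state()["time"])
E
```

```text
[True, True, True, True, True, True]
False [547.58037518 323.38864912 197.72930496]
24.917315677594612 [-6.81391207 -0.28843701  8.27351659] 49.0
```

```bash
python3 - <<'E'
from rob import *
arc(gatept,0,1.52,8)
open_gripper(); up(320)
c=camera("scene"); cv2.imwrite("pics/s4.png",c["image"][100:340,240:560]); print(read_state()["time"])
E
```

```text
0.19 False F [-4.8  3.   3.1] gap 25.2
0.38 False F [-3.7  6.6 -1.2] gap 25.3
0.57 False F [-3.1  5.3 -1.1] gap 25.2
0.76 False F [-4.7  4.7 -0.1] gap 25.3
0.95 False F [-3.7  6.   0.8] gap 24.9
1.14 False F [-4.9  5.7  1.2] gap 25.0
1.33 False F [-4.3  6.7  1.9] gap 25.1
1.52 False F [-3.5  7.6 -0.8] gap 25.2
53.2
```

View pics/s4.png

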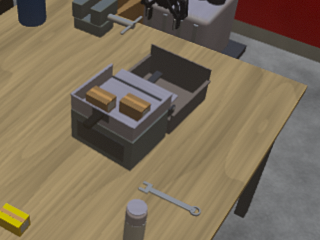

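The gate is down, lying over the bin, and both empties are still in the level tray. Next I tip it.

```bash
cat >> rob.py <<'E'
def handle(t,hy=100): c,s=np.cos(t),np.sin(t); return T(0,hy-247.5*c+44*s,125+247.5*s+44*c-19)
E
python3 - <<'E'
from rob import *
p=handle(0); p[2]=320
R=best(p,A+np.pi/2,handle(0)); movep(p,R)
print([inverse_kinematics(handle(f),R) is not None for f in np.linspace(0,.85,6)])
print(movel(handle(0),max_speed=120,guard=10),np.round(read_state()["eef_pos"],1)); clamp()
print(read_state()["finger_gap"],read_state()["ft_force"])
arc(handle,0,.8,5); wait(1)
c=camera("scene"); cv2.imwrite("pics/s5.png",c["image"][100:340,240:560]); print(read_state()["time"])
E
```

```text
[True, True, True, True, True, True]
False [529.9  69.4 150.5]
24.814566282320506 [-11.01329963   1.042615    12.8328515 ]
0.16 False F [-6.1  1.1 -5.7] gap 24.9
0.32 False F [-6.9  2.6 -6.6] gap 24.8
0.48 False F [-8.8  4.  -6.3] gap 25.0
0.64 False F [-8.7  3.7 -6.8] gap 25.3
0.8 False F [-7.3  3.5 -8.5] gap 25.1
60.425
```

View pics/s5.png

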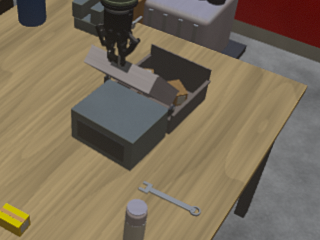

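```bash
python3 - <<'E'
from rob import *
a=camera("scene")["image"][120:240,320:480]; b=camera("top")["image"][160:300,90:290]
a=cv2.resize(a,(400,300)); b=cv2.resize(b,(400,280)); b=cv2.copyMakeBorder(b,0,20,0,0,0)
cv2.imwrite("pics/s6.png",np.hstack([a,b]))
E
```

```text
(no output)
```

View pics/s6.png

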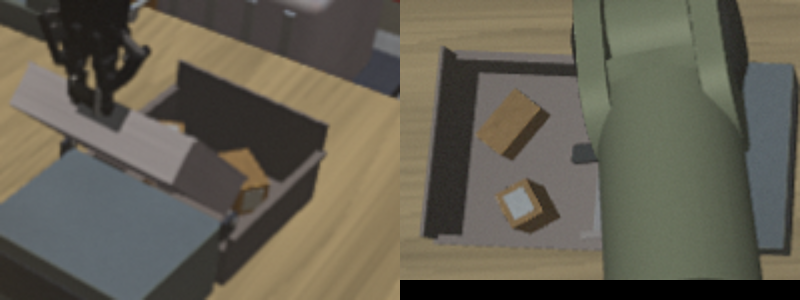

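Both empties are in the bin: one lies flat at about (512,125) in the right crop, the other stands on end at (525,205). I lay the tray back and raise the gate.

```bash
python3 - <<'E'
from rob import *
arc(handle,.8,0,5); open_gripper(); up(320)
p=gatept(1.52); p[2]=320
R=best(p,A+np.pi/2,gatept(1.52)); movep(p,R)
print(movel(gatept(1.52),max_speed=120,guard=10),np.round(read_state()["eef_pos"],1)); clamp()
print(read_state()["finger_gap"],read_state()["ft_force"])
arc(gatept,1.52,-.04,8); open_gripper(); up(320)
p=T(0,-200,320); movep(p,best(p,A+np.pi/2))
p=[420,-330,320]; movep(p,best(p,0)); wait(.5)
c=camera("top"); W=world(c); z=W[...,2]; L=(W[...,:2]-O)@np.c_[ex,ey]
t=(z>195)&(z<255)&(abs(L[...,0])<40)&(abs(L[...,1]-105)<40); print("tab",np.nanpercentile(L[t],[2,50,98],axis=0).round(1).tolist(),np.nanpercentile(z[t],[2,98]).round(1),t.sum())
h=(z>150)&(z<200)&(abs(L[...,0])<12)&(L[...,1]<-115)&(L[...,1]>-175); print("handle z",np.median(z[h]),h.sum())
cv2.imwrite("pics/t7.png",c["image"]); print(read_state()["time"])
E
```

```text
0.64 False F [-9.4  0.6 -4. ] gap 25.2
0.48 False F [-10.5  -0.2  -2.8] gap 24.8
0.32 False F [-11.1  -1.8  -2.7] gap 24.9
0.16 False F [-11.8  -0.7  -2. ] gap 25.1
0.0 True F [ 1.6  0.9 -2.4] gap 25.1
False [552.9 402.5 108.9]
24.9260582680297 [-5.01409431 -0.32595907  1.46289185]
1.32 False F [-5.9 -1.4 -1.3] gap 24.9
1.13 False F [-6.9 -4.  -1.3] gap 24.7
0.94 False F [-8.7 -5.5 -0.2] gap 24.8
0.74 False F [-10.6  -6.6  -1.6] gap 25.0
0.54 False F [-10.2  -5.8  -1.6] gap 24.8
0.35 False F [-12.1  -5.8  -3.2] gap 25.0
0.16 False F [-11.6  -4.5  -4.3] gap 25.1
-0.04 True F [-1.9  3.1  3.5] gap 24.9
tab [[-13.0, 101.1], [-2.1, 104.3], [11.2, 112.5]] [197.3 242.7] 105
handle z 176.84043467075617 243
75.1417
```

View pics/t7.png

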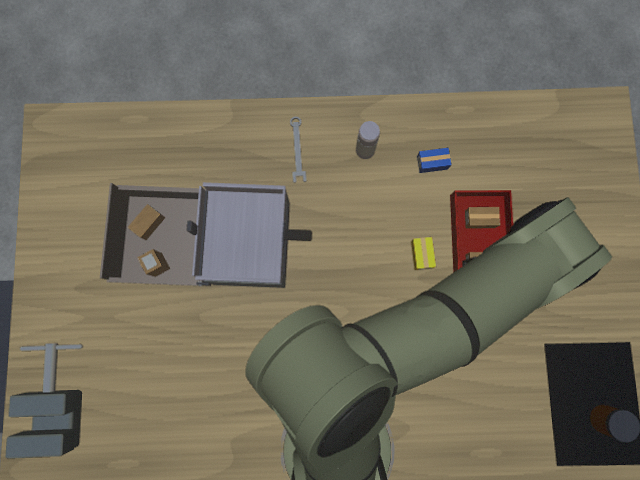

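The tray is level (handle height back to 177 mm, as at the start) and the gate is up at (192,228). The empties lie in the bin at (147,221) and (151,262). The crate carton at (484,215) is in view, the other one is partly behind the arm, and nothing has touched it. I hand in.

```bash
python3 -c "
from workcell import *
print(finish_job())"
```

```text
the job is handed in; nothing more can be done
None
```

I've handed the job in, with no verdict returned: both heavy cartons are in the crate, both empties are in the waste bin, the tray is level with its gate up, and nothing else on the bench was moved.

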